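Fit the keyed cog to the bat-press gearbox

ROBOT

A 7-joint arm with a two-finger parallel gripper is mounted at the origin on the work surface. World frame = base frame: x ahead of the robot, y to its left, z up, the work surface at z = 0. Lengths are in m, angles in degrees, forces in N, time in s.
With the tool pointing down it reaches from about 0.4 to 0.875 m from the base axis. Payload 4.4 kg.
Tool frame: the origin (TCP) lies between the finger pads; the fingertips stand 25 mm ahead of it and the grasp point (between the pads) lies 6 mm ahead of it; z points along the fingers, y is the line along which they close (so a half turn about z gives the same grasp; the last joint's range is limited). The gripper opens to 85 mm and grips with 20 to 120 N. Pads are 22 mm wide; open, the fingers measure 114 mm over their backs; the gripper's body (76 mm by 85 mm) begins 54 mm behind the grasp point. The pads swing forward as they close: fully open they stand 13 mm farther back than shut.
Start: joints at [-75.332, 36.005, 2.206, 86.941, -1.547, 57.084, -1.146], TCP at [0.206, 0.617, 0.256] pointing down, gripper open.
Joint ranges: [-175.42, 175.42], [-21.48, 121.26], [-71.46, 75.88], [10.55, 141.38], [-63.04, 243.04], [13.31, 113.54], [-168.57, 168.57]. Speed limits (degrees/s): [147.25, 147.25, 180, 180, 180, 180, 180].

INTERFACE

Orientations are given as a 3x3 rotation matrix whose columns are the frame's x, y, z axes.
In Python, from cell import ctrl gives the robot as it stands.
- The arm moves only by the tool servo_tool, never from a script. Its argument "increments" is a list of rows, each an object of numbers: "claw": the opening, from 0 (shut) to 1 (fully open); "x", "y", "z": the shift along the tool's x, y, z in m; "roll": the turn about the tool's z in degrees. A call has 1 to 8 rows; each row is the pose to reach, as a shift and turn from the pose commanded when the call began, along the tool's axes at that moment; what a row does not reach only later rows make up. A row lasts 1/8 s, in which the tool goes at most 62.5 mm and 10.7 degrees, less where a joint would pass 70% of its speed; a pose out of reach is approached as far as the arm can. A call with a gripper value outside its range is refused whole. The fingers move at their own pace and stop on an object; the grip force is fixed at half the most. Time passes only in rows, so rows that repeat a pose let the fingers close. It gives the time, the measured TCP pose, the force, the opening and the grip force at its end, in the units of the state.
- ctrl.get_obs(): the state, without advancing time (a new reading comes with each control period).
- ctrl.snapshot(name): name is "scene" or "top"; returns (picture, depth): 480x640x3 uint8, red, green, blue; 480x640 float32, m along the optical axis (not along the pixel's ray), 0 where there is no reading.
- ctrl.camera_info(name): a dict with "fx", "fy", "cx", "cy" (pixels), "k1" (the pictures are not rectified: a ray, as slopes to the right and down, at radius r is drawn at 1 + k1 r^2 times it, then the intrinsics apply), "rvec" (rotation vector, rad) and "tvec" (3), from world to camera coordinates, as OpenCV has them. Camera axes: x right, y down, z forward; pixel columns grow to the right and rows downward; lengths in m; the calibration is good to about 2 mm. A picture is of the moment at which its call begins. camera_info takes no time and is no camera call.
- ctrl.job_done(): hands the job in; it is judged then, once.
The state is a dict: "time": time; "joint_pos": joint angles; "qvel": joint speeds; "joint_efforts": joint torques, N m; "tcp_pos": TCP position; "eef_rot": TCP orientation; "contact_force": force on the tool from outside, world axes, zero at the start; "wrist_torque": the same for the moment, N m; "width": finger opening in m; "grasp_force": force on a finger pad.
Only numpy, scipy, OpenCV 4.12 (cv2) and the standard library are available. Lean on these libraries where they do the work, as an engineer would, in place of code of your own. Each camera call takes 0.05 s, during which the arm holds its last target. There are 200 camera calls.

TASK

Pick out the cog that has a keyway (the slot running out of one side of its bore and square collar), turn it so that the slot meets the key on the upright shaft of the gearbox, and lower it gently over the shaft, without dropping it, until it sits flat and fully home; then let go. Leave the other cog, the one with a closed collar, where it lies.

Things in the scene. Friction and masses are not known exactly. Their poses are not given: they have to be found in the camera images.
- cog: Cog to fit, steel: 114 mm over the teeth, rim 10 mm thick, square collar 54 x 54 mm up to 45 mm above the underside. Bore 30 mm across; a slot 22 mm wide runs from it along the cog's +x, opening that side of the collar (a U from above), to 33 mm from centre. 0.5 kg. Grip the collar by its whole faces, y = +-27 mm, fingertips above the rim. Origin: centre of underside; z up, x to slot.
- plain_cog: A second steel cog of the same size with the same square collar but no slot: the collar is closed all round its 30 mm bore, so it cannot pass the key. Leave it alone. Origin: centre of the underside, z up.
- seat (a point): Centre of the round seat (90 mm wide, 50 mm above the bench) on the fixed green gearbox (150 x 150 mm); the cog's origin goes here, its x along this x. Shaft on it: 22 mm thick, 50 mm tall, the top 14 mm tapering to 10 mm. Key: a fin 8 mm wide, out to 24 mm from the shaft's axis, 34 mm tall (38 with its lead). z up, x from the axis to the key. Slack 4 mm, 15 deg. A low motor is on the key side.
Not all that is in view belongs to the job. Leave any red or turquoise look-alike of the cog alone.

How it is judged:
By the outcome, as a careful person would: the job done as asked, in the order asked, and still so for the second after the job is handed in, with the robot touching nothing.
It also fails if it takes over 38 s, if anything falls off the work surface, if the arm or the gripper's body presses on something with over 40 N, if the wrist force passes 120 N, or if a joint passes its speed limit or range.

## Working session

There is one attempt and no reset: what is moved stays moved. The work goes in short steps, Python scripts to look and compute and a tool call to move; the robot and the scene stay as the last step left them, time stands still between calls to the robot, and variables do not carry over. Pictures are saved under pics/ and viewed, at most 10 in all, crops included, and the job is handed in when it is done.

Besides the shell and the picture viewer there is one more tool, called after ">>>" as a command line: name --argument value ..., lists and objects as JSON in quotes. servo_tool: Moves the arm, as the interface text tells. Its arguments: {"type":"object","properties":{"increments":{"type":"array"}},"required":["increments"]}

```bash
mkdir -p pics; ls
cat > h.py <<'E'
import numpy as np, cv2
from cell import ctrl
def cloud(name):
    im,d=ctrl.snapshot(name); c=ctrl.camera_info(name)
    v,u=np.mgrid[0:480,0:640]
    K=np.array([[c['fx'],0,c['cx']],[0,c['fy'],c['cy']],[0,0,1.]])
    p=cv2.undistortPoints(np.stack([u,v],-1).reshape(-1,1,2).astype(np.float64),K,np.array([c['k1'],0,0,0.]))[:,0]
    P=np.c_[p,np.ones(len(p))]*d.reshape(-1,1)
    R=cv2.Rodrigues(np.array(c['rvec'],float))[0]
    W=(P-np.array(c['tvec']).reshape(3))@R
    W[d.ravel()==0]=np.nan
    return im,W.reshape(480,640,3)
E
python3 - <<'E'
from h import *
for n in('top','scene'):
    im,W=cloud(n); cv2.imwrite(f'pics/{n}0.png',im[...,::-1]); np.savez(f'{n}0.npz',im=im,W=W)
    print(n,ctrl.camera_info(n))
o=ctrl.get_obs(); print(o['tcp_pos'],o['eef_rot'],o['time'],o['width'])
E
```

```text
pics
top {'fx': 505.85163014328276, 'fy': 505.85163014328276, 'cx': 320.8992630842697, 'cy': 237.4159640116232, 'k1': -0.12265894466301543, 'rvec': array([ 2.1539771 , -2.12651924,  0.16057562]), 'tvec': array([0.10426382, 0.49988628, 0.97315178])}
scene {'fx': 463.3216554106971, 'fy': 463.3216554106971, 'cx': 319.86338088023837, 'cy': 237.73449493040923, 'k1': -0.017224329191186764, 'rvec': array([ 2.12945092,  1.18384733, -0.47921363]), 'tvec': array([-0.34062863, -0.20150352,  1.03566786])}
[0.20540052 0.61614757 0.25547302] [[-9.48667440e-01  3.16274936e-01 -5.03624573e-04]
 [ 3.16275335e-01  9.48666041e-01 -1.62962723e-03]
 [-3.76387207e-05 -1.70525833e-03 -9.99998545e-01]] 0.1 0.08549542494642391
```

View pics/top0.png

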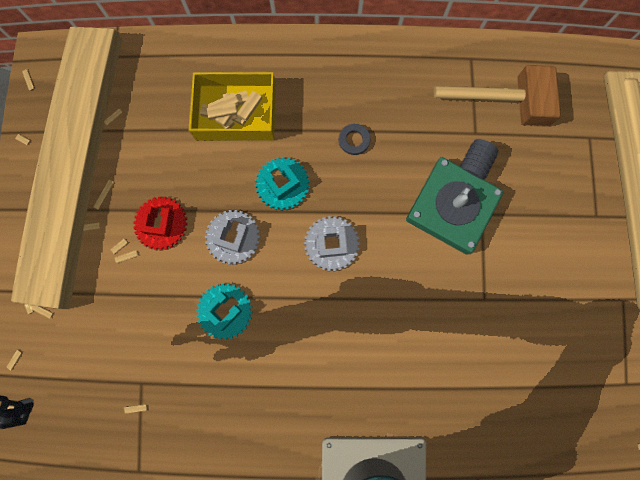

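View pics/scene0.png

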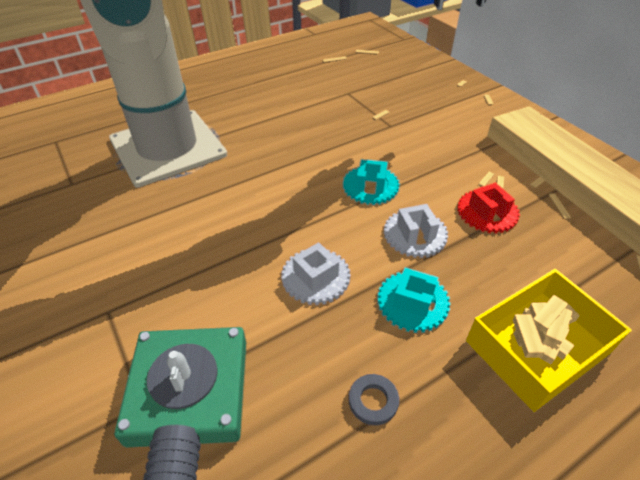

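The top view shows the slotted grey cog at (232,236), the plain grey one at (332,243), the gearbox shaft at (460,200) and its motor toward (482,157). The red and turquoise cogs are look-alikes. Next I'll measure heights.

Run:
```python
from h import *
f=np.load('top0.npz'); im,W=f['im'],f['W']; s=np.load('scene0.npz')
def sel(W,c,r,z0,z1):
    m=np.isfinite(W[...,2])&(np.hypot(W[...,0]-c[0],W[...,1]-c[1])<r)&(W[...,2]>z0)&(W[...,2]<z1); return m
for nm,px in(('cog',(232,236)),('gear',(440,205))):
    print(nm,W[px[1],px[0]])
# cog
c0=np.nanmean(W[215:258,212:254].reshape(-1,3),0)
print('bench z',np.nanmedian(W[330:350,300:320,2]))
for n,V in(('top',W),('scene',s['W'])):
    m=sel(V,c0,.075,.005,.06); P=V[m]
    rim=P[(P[:,2]<.02)]; col=P[P[:,2]>.036]
    (cx,cy),r=cv2.minEnclosingCircle(rim[:,:2].astype(np.float32)*1000)
    print(n,'rim',cx,cy,r,'z',np.median(rim[:,2]),'col',len(col),np.median(col[:,2]),cv2.minAreaRect(col[:,:2].astype(np.float32)*1000), col[:,:2].mean(0))
    g=V[195:230,415:500] if n=='top' else V[330:440,120:245]
g0=W[200,445,:2]
for n,V in(('top',W),('scene',s['W'])):
    m=sel(V,g0,.16,.03,.2)
    P=V[m]; hi=P[P[:,2]>.06]; print(n,'box z hist',np.histogram(P[:,2],bins=np.arange(.03,.12,.005)))
    top=P[(P[:,2]>.035)&(P[:,2]<.056)]
    print(cv2.minAreaRect(top[:,:2].astype(np.float32)*1000))
    for a,b in((.06,.08),(.08,.09),(.09,.105)):
        q=P[(P[:,2]>a)&(P[:,2]<b)]
        if len(q)>3: print(a,len(q),q.mean(0),cv2.minAreaRect(q[:,:2].astype(np.float32)*1000))
a=cv2.resize(im[205:270,200:265],(400,400),interpolation=cv2.INTER_CUBIC)
b=cv2.resize(im[150:250,410:510],(400,400),interpolation=cv2.INTER_CUBIC)
cv2.imwrite('pics/crop1.png',np.hstack([a,b])[...,::-1])
```

```text
cog [0.50473347 0.29593154 0.00224751]
gear [ 0.56519488 -0.12742058  0.05221025]
bench z 0.0010397853190939348
top rim 498.2750244140625 294.2366638183594 74.16886138916016 z 0.010799559023520673 col 507 0.04565876737421428 ((502.1598205566406, 294.2203063964844), (55.27288055419922, 54.08126449584961), 72.9507064819336) [0.4991949 0.2943652]
scene rim 501.63427734375 292.6122131347656 58.07167053222656 z 0.0110636847625051 col 651 0.045714970707686334 ((501.8111572265625, 293.2808837890625), (55.77151107788086, 56.78787612915039), 72.96507263183594) [0.50155424 0.29184882]
top box z hist (array([  70,  165, 2107, 2064, 1089,  411,  118,   13,   10,   14,   18,
         37,   34,   24,   20,    1,    0]), array([0.03 , 0.035, 0.04 , 0.045, 0.05 , 0.055, 0.06 , 0.065, 0.07 ,
       0.075, 0.08 , 0.085, 0.09 , 0.095, 0.1  , 0.105, 0.11 , 0.115]))
((601.8011474609375, -180.02435302734375), (150.6278076171875, 222.10574340820312), 61.623687744140625)
0.06 155 [ 0.63601451 -0.1980365   0.06413793] ((628.8265380859375, -195.1455078125), (30.842634201049805, 152.8779296875), 64.95902252197
[... 429 characters left out ...]
 0,    0]), array([0.03 , 0.035, 0.04 , 0.045, 0.05 , 0.055, 0.06 , 0.065, 0.07 ,
       0.075, 0.08 , 0.085, 0.09 , 0.095, 0.1  , 0.105, 0.11 , 0.115]))
((595.8621215820312, -177.5308837890625), (149.927734375, 204.78140258789062), 61.0138053894043)
0.06 406 [ 0.6264886  -0.19244251  0.06514586] ((626.6119384765625, -194.05502319335938), (23.77019500732422, 136.7284698486328), 60.028968811035156)
0.08 181 [ 0.58300145 -0.16848636  0.08570175] ((580.1114501953125, -166.30462646484375), (21.56180191040039, 30.970687866210938), 78.93927764892578)
0.09 186 [ 0.57488742 -0.16452645  0.09624512] ((577.7211303710938, -164.1085662841797), (21.729103088378906, 19.585826873779297), 7.954028606414795)
```

View pics/crop1.png

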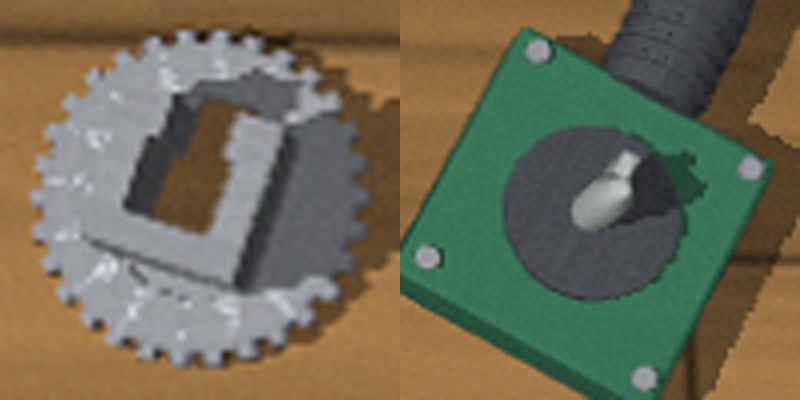

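The crops show the slot opening up and slightly right, so the cog yaw is about -17°. The key points toward the motor, at about -28.4°. I'll refine the seat position.

Run:
```python
from h import *
R=lambda a:np.array([[np.cos(a),-np.sin(a)],[np.sin(a),np.cos(a)]])
for n in('top','scene'):
    f=np.load(n+'0.npz'); im,W=f['im'].astype(int),f['W']
    near=np.hypot(W[...,0]-.58,W[...,1]+.165)<.13
    g=near&(im[...,1]>1.25*im[...,0])&(im[...,1]>1.2*im[...,2])&(W[...,2]>.035)&(W[...,2]<.06)
    g=cv2.morphologyEx(g.astype(np.uint8),cv2.MORPH_OPEN,np.ones((3,3)))>0
    P=W[g]; r=cv2.minAreaRect(P[:,:2].astype(np.float32)*1000); print(n,'green',r,np.median(P[:,2]))
    q=W[near&(W[...,2]>.088)&(W[...,2]<.115)]; q=q[np.hypot(*(q[:,:2]-[.575,-.165]).T)<.04]
    a=np.radians(-28.4)
    L=(q[:,:2]-np.array(r[0])/1000)@R(a)*1000
    print('shaft in seat frame mm: x pct',np.percentile(L[:,0],[2,25,50,75,98]).round(1),'y',np.percentile(L[:,1],[2,25,50,75,98]).round(1),q[:,2].max())
    # dark seat disc
    d=near&(im.max(-1)<105)&(im.max(-1)-im.min(-1)<25)&(W[...,2]>.035)&(W[...,2]<.065)
    D=W[d]; L=(D[:,:2]-np.array(r[0])/1000)@R(a)*1000; L=L[(np.abs(L)<55).all(1)]
    print('disc',len(L),np.percentile(L,[1,50,99],axis=0).round(1).tolist())
    m=(np.hypot(W[...,0]-.502,W[...,1]-.294)<.06)&(W[...,2]>.038)
    e=W[m]; print('col',cv2.minAreaRect(e[:,:2].astype(np.float32)*1000))
```

```text
top green ((570.541748046875, -163.1803741455078), (150.3724822998047, 150.76243591308594), 61.08913040161133) 0.044490256513913876
shaft in seat frame mm: x pct [-8.1 -4.  -0.3  4.7 18.2] y [-8.1 -2.7  0.8  4.4  8.6] 0.10558684678388824
disc 1326 [[-42.2, -43.4], [-3.6, 1.8], [44.3, 41.9]]
col ((502.1971740722656, 294.2134094238281), (55.23611831665039, 54.07951736450195), 72.83427429199219)
scene green ((572.6004638671875, -164.6541748046875), (149.709716796875, 149.2267303466797), 61.503379821777344) 0.04489957183404884
shaft in seat frame mm: x pct [-5.9 -0.2  3.4  6.3 17.5] y [-8.  -2.2  0.9  4.6  8.8] 0.10313649214091579
disc 774 [[-7.3, -44.4], [25.0, -15.9], [43.8, 43.0]]
col ((501.7913513183594, 293.2928161621094), (55.78235626220703, 56.776309967041016), 73.04932403564453)
```

>>> servo_tool --increments '[{"x": -0.045, "y": -0.025, "z": 0.01, "roll": 0, "claw": 1}, {"x": -0.1, "y": -0.055, "z": 0.03, "roll": -0.5, "claw": 1}, {"x": -0.155, "y": -0.086, "z": 0.05, "roll": -1, "claw": 1}, {"x": -0.21, "y": -0.116, "z": 0.07, "roll": -1.4, "claw": 1}, {"x": -0.265, "y": -0.147, "z": 0.09, "roll": -1.4, "claw": 1}, {"x": -0.32, "y": -0.177, "z": 0.115, "roll": -1.4, "claw": 1}, {"x": -0.365, "y": -0.202, "z": 0.13, "roll": -1.4, "claw": 1}, {"x": -0.383, "y": -0.212, "z": 0.135, "roll": -1.4, "claw": 1}]'

```text
time: 1.1
tcp_pos: [0.5037, 0.2899, 0.1198]
eef_rot: [[-0.955, 0.298, -0.001], [0.298, 0.955, -0.003], [0.0, -0.003, -1.0]]
contact_force: [0.3, 1.7, 0.8]
width: 0.0854
grasp_force: 0.0
```

>>> servo_tool --increments '[{"x": 0, "y": 0, "z": 0.02, "roll": 0, "claw": 1}, {"x": 0, "y": 0, "z": 0.04, "roll": 0, "claw": 1}, {"x": 0, "y": 0, "z": 0.04, "roll": 0, "claw": 1}]'

```text
time: 1.48
tcp_pos: [0.5007, 0.2936, 0.0797]
eef_rot: [[-0.956, 0.293, -0.003], [0.293, 0.956, -0.002], [0.003, -0.003, -1.0]]
contact_force: [-1.1, 0.3, 0.4]
width: 0.0855
grasp_force: 0.0
```

Run:
```python
from h import *
im,W=cloud('scene'); o=ctrl.get_obs(); print(o['time'],o['tcp_pos'],o['eef_rot'])
cv2.imwrite('pics/s1.png',cv2.resize(im[130:270,330:520],(760,560))[...,::-1])
```

```text
1.525 [0.50130114 0.29409579 0.08070394] [[-9.56105242e-01  2.93018908e-01 -1.63871572e-03]
 [ 2.93020657e-01  9.56105638e-01 -9.50207942e-04]
 [ 1.28835645e-03 -1.38867635e-03 -9.99998206e-01]]
```

View pics/s1.png

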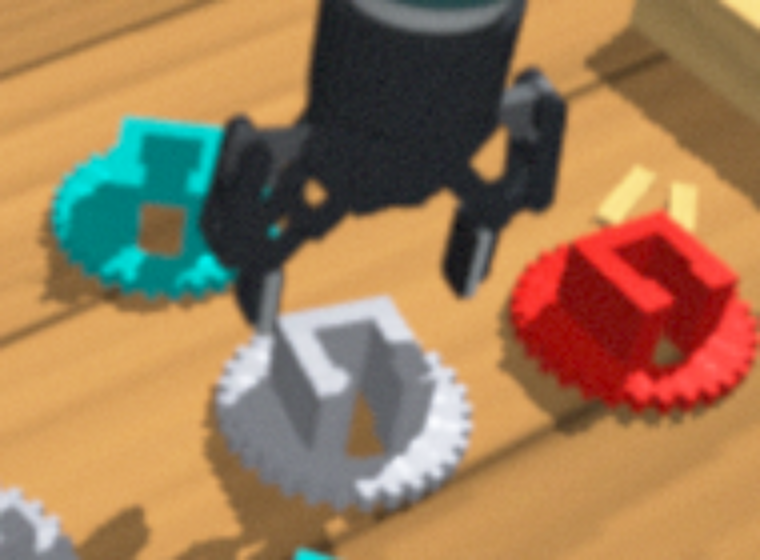

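The open fingers straddle the slotted cog's collar, at crop (280,300) and (470,270), clear of the red and turquoise cogs. Descend and grip.

>>> servo_tool --increments '[{"x": -0.0005, "y": 0, "z": 0.025, "roll": 0, "claw": 1}, {"x": -0.0005, "y": 0, "z": 0.041, "roll": 0, "claw": 1}, {"x": -0.0005, "y": 0, "z": 0.041, "roll": 0, "claw": 0.6}, {"x": -0.0005, "y": 0, "z": 0.041, "roll": 0, "claw": 0.3}, {"x": -0.0005, "y": 0, "z": 0.041, "roll": 0, "claw": 0.3}, {"x": -0.0005, "y": 0, "z": 0.041, "roll": 0, "claw": 0.3}]'

```text
time: 2.28
tcp_pos: [0.5028, 0.2947, 0.0412]
eef_rot: [[-0.956, 0.293, 0.001], [0.293, 0.956, 0.001], [-0.001, 0.001, -1.0]]
contact_force: [-0.7, 0.9, 3.8]
width: 0.0529
grasp_force: 66.1
```

>>> servo_tool --increments '[{"z": -0.015, "x": 0, "y": 0, "roll": 0, "claw": 0.3}, {"z": -0.05, "x": 0, "y": 0, "roll": 0, "claw": 0.3}, {"z": -0.09, "x": 0, "y": 0, "roll": 0, "claw": 0.3}, {"z": -0.125, "x": 0, "y": 0, "roll": 0, "claw": 0.3}, {"z": -0.14, "x": 0, "y": 0, "roll": 0, "claw": 0.3}, {"z": -0.14, "x": 0, "y": 0, "roll": 0, "claw": 0.3}]'

```text
time: 3.02
tcp_pos: [0.5024, 0.2943, 0.1809]
eef_rot: [[-0.956, 0.293, 0.001], [0.293, 0.956, 0.001], [-0.001, 0.001, -1.0]]
contact_force: [-1.0, -0.2, -5.0]
width: 0.0527
grasp_force: 65.3
```

Run:
```python
from h import *
o=ctrl.get_obs(); t=o['tcp_pos']; E=np.array(o['eef_rot']); print(o['time'],t,np.degrees(np.arctan2(-E[1,0],-E[0,0])),o['contact_force'],o['width'],o['joint_pos'])
d=np.array([.5715,-.1639])-t[:2]; print(E[:2,0]@d,E[:2,1]@d)
```

```text
3.025 [0.50242585 0.29429141 0.18093392] -17.041877330701055 [-1.04253195 -0.15612926 -4.96454871] 0.052733730552922554 [-32.6538844   35.67651446  -0.72491268 102.42595152   0.63119181
  41.83227453  39.24558436]
-0.20032353165897318 -0.4178289453771899
```

>>> servo_tool --increments '[{"x": -0.015, "y": -0.032, "z": 0, "roll": 1, "claw": 0.3}, {"x": -0.042, "y": -0.087, "z": 0, "roll": 2.5, "claw": 0.3}, {"x": -0.069, "y": -0.144, "z": 0, "roll": 4, "claw": 0.3}, {"x": -0.096, "y": -0.2, "z": 0, "roll": 6, "claw": 0.3}, {"x": -0.123, "y": -0.257, "z": 0, "roll": 8, "claw": 0.3}, {"x": -0.15, "y": -0.313, "z": 0, "roll": 10, "claw": 0.3}, {"x": -0.176, "y": -0.367, "z": 0, "roll": 11.6, "claw": 0.3}, {"x": -0.193, "y": -0.402, "z": 0, "roll": 11.6, "claw": 0.3}]'

```text
time: 4.03
tcp_pos: [0.5676, -0.1507, 0.1782]
eef_rot: [[-0.876, 0.483, -0.004], [0.483, 0.876, -0.001], [0.003, -0.003, -1.0]]
contact_force: [0.5, 0.7, -5.4]
width: 0.053
grasp_force: 65.2
```

>>> servo_tool --increments '[{"x": -0.005, "y": -0.016, "z": 0, "roll": 0, "claw": 0.3}, {"x": -0.005, "y": -0.016, "z": 0, "roll": 0, "claw": 0.3}, {"x": -0.005, "y": -0.016, "z": 0, "roll": 0, "claw": 0.3}]'

```text
time: 4.4
tcp_pos: [0.5655, -0.1604, 0.1796]
eef_rot: [[-0.879, 0.477, -0.001], [0.477, 0.879, 0.002], [0.002, 0.001, -1.0]]
contact_force: [-0.1, 0.8, -4.2]
width: 0.0531
grasp_force: 65.2
```

Run:
```python
from h import *
o=ctrl.get_obs(); t=o['tcp_pos']; E=np.array(o['eef_rot']); print(o['time'],t,np.degrees(np.arctan2(-E[1,0],-E[0,0])),o['contact_force'])
d=np.array([.5715,-.1639])-t[:2]; print(E[:2,0]@d,E[:2,1]@d)
im,W=cloud('scene'); np.savez('s2.npz',im=im,W=W)
cv2.imwrite('pics/s2.png',cv2.resize(im[200:480,60:340],(600,600))[...,::-1])
for a,b in((.135,.155),):
    P=W[(np.hypot(W[...,0]-t[0],W[...,1]-t[1])<.075)&(W[...,2]>a)&(W[...,2]<b)]
    (x,y),r=cv2.minEnclosingCircle(P[:,:2].astype(np.float32)*1000); print(len(P),x,y,r,np.median(P[:,2]))
P=W[(np.hypot(W[...,0]-t[0],W[...,1]-t[1])<.06)&(W[...,2]>.13)&(W[...,2]<.2)]
print(np.histogram(P[:,2],np.arange(.13,.2,.005))[0])
```

```text
4.4 [ 0.56550324 -0.16037578  0.17955398] -28.485228872513446 [-0.12347335  0.78528472 -4.20681821]
-0.006951591680077784 -0.0002375101602566476
3390 565.48876953125 -161.0653839111328 58.10081481933594 0.14900225991384802
[   0   35  375 2385  595  191  194  228  265  277  893  316   84  104]
```

View pics/s2.png

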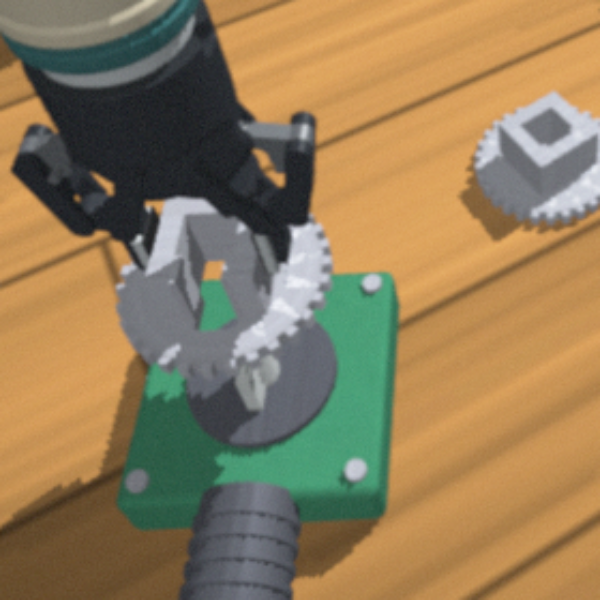

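The slot faces the key, and the cog needs to move about 7.5 mm further along the key direction. I'll shift and go down to just above the shaft top.

>>> servo_tool --increments '[{"x": -0.0075, "y": 0.0005, "z": 0.01, "roll": 0.2, "claw": 0.3}, {"x": -0.0075, "y": 0.0005, "z": 0.025, "roll": 0.2, "claw": 0.3}, {"x": -0.0075, "y": 0.0005, "z": 0.032, "roll": 0.2, "claw": 0.3}, {"x": -0.0075, "y": 0.0005, "z": 0.032, "roll": 0.2, "claw": 0.3}]'

```text
time: 4.95
tcp_pos: [0.5718, -0.1659, 0.1471]
eef_rot: [[-0.876, 0.482, -0.002], [0.482, 0.876, 0.001], [0.002, -0.001, -1.0]]
contact_force: [0.5, 0.2, -4.7]
width: 0.0526
grasp_force: 65.3
```

Run:
```python
from h import *
o=ctrl.get_obs(); t=o['tcp_pos']; E=np.array(o['eef_rot']); print(o['time'],t,np.degrees(np.arctan2(-E[1,0],-E[0,0])),o['contact_force'])
d=np.array([.572,-.164])-t[:2]; print(E[:2,0]@d,E[:2,1]@d)
im,W=cloud('scene'); 
cv2.imwrite('pics/s3.png',cv2.resize(im[240:460,80:300],(600,600),interpolation=cv2.INTER_CUBIC)[...,::-1])
P=W[(np.hypot(W[...,0]-t[0],W[...,1]-t[1])<.075)&(W[...,2]>.107)&(W[...,2]<.125)]
(x,y),r=cv2.minEnclosingCircle(P[:,:2].astype(np.float32)*1000); print(len(P),x,y,r,np.median(P[:,2]))
```

```text
4.95 [ 0.57177076 -0.16591016  0.1471055 ] -28.83090626095405 [ 0.45121104  0.20421583 -4.68025077]
0.0007203012441415544 0.001783938497730735
3259 572.1183471679688 -166.46701049804688 57.79616928100586 0.11650042566071304
```

View pics/s3.png

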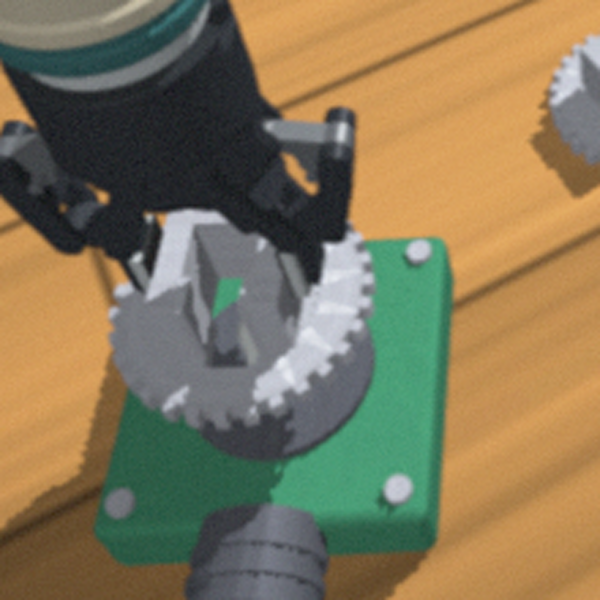

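The shaft shows through the bore at crop (235,340), and the cog needs about 2 mm along tool +y. Shift and descend gently.

>>> servo_tool --increments '[{"x": 0.0005, "y": 0.002, "z": 0, "roll": 0, "claw": 0.3}, {"x": 0.0005, "y": 0.002, "z": 0.005, "roll": 0, "claw": 0.3}, {"x": 0.0005, "y": 0.002, "z": 0.01, "roll": 0, "claw": 0.3}, {"x": 0.0005, "y": 0.002, "z": 0.014, "roll": 0, "claw": 0.3}, {"x": 0.0005, "y": 0.002, "z": 0.018, "roll": 0, "claw": 0.3}, {"x": 0.0005, "y": 0.002, "z": 0.018, "roll": 0, "claw": 0.3}]'

```text
time: 5.75
tcp_pos: [0.5728, -0.1642, 0.1298]
eef_rot: [[-0.876, 0.482, -0.001], [0.482, 0.876, 0.0], [0.001, -0.0, -1.0]]
contact_force: [0.6, -0.2, -4.3]
width: 0.0524
grasp_force: 65.3
```

Run:
```python
from h import *
o=ctrl.get_obs(); print(o['time'],o['tcp_pos'],o['contact_force'],o['wrist_torque'])
t=o['tcp_pos'];im,W=cloud('scene')
P=W[(np.hypot(W[...,0]-t[0],W[...,1]-t[1])<.075)&(W[...,2]>.089)&(W[...,2]<.107)]
(x,y),r=cv2.minEnclosingCircle(P[:,:2].astype(np.float32)*1000); print(len(P),x,y,r,np.median(P[:,2]))
```

```text
5.75 [ 0.57280904 -0.1642274   0.12981867] [ 0.5545029  -0.16995431 -4.29753201] [0.02321783 0.00264508 0.02417655]
3190 573.4182739257812 -164.69683837890625 57.84653091430664 0.09916974705271363
```

>>> servo_tool --increments '[{"x": 0, "y": 0, "z": 0.003, "roll": 0, "claw": 0.3}, {"x": 0, "y": 0, "z": 0.006, "roll": 0, "claw": 0.3}, {"x": 0, "y": 0, "z": 0.009, "roll": 0, "claw": 0.3}, {"x": 0, "y": 0, "z": 0.012, "roll": 0, "claw": 0.3}, {"x": 0, "y": 0, "z": 0.012, "roll": 0, "claw": 0.3}]'

```text
time: 6.42
tcp_pos: [0.5729, -0.1642, 0.1179]
eef_rot: [[-0.876, 0.482, -0.001], [0.482, 0.876, 0.0], [0.001, -0.0, -1.0]]
contact_force: [0.2, 0.0, -3.6]
width: 0.053
grasp_force: 65.3
```

>>> servo_tool --increments '[{"x": 0, "y": 0, "z": 0.004, "roll": 0, "claw": 0.3}, {"x": 0, "y": 0, "z": 0.008, "roll": 0, "claw": 0.3}, {"x": 0, "y": 0, "z": 0.012, "roll": 0, "claw": 0.3}, {"x": 0, "y": 0, "z": 0.016, "roll": 0, "claw": 0.3}, {"x": 0, "y": 0, "z": 0.02, "roll": 0, "claw": 0.3}, {"x": 0, "y": 0, "z": 0.023, "roll": 0, "claw": 0.3}, {"x": 0, "y": 0, "z": 0.023, "roll": 0, "claw": 0.3}]'

```text
time: 7.3
tcp_pos: [0.5729, -0.1642, 0.095]
eef_rot: [[-0.876, 0.482, -0.001], [0.482, 0.876, 0.0], [0.001, -0.0, -1.0]]
contact_force: [0.4, 0.2, -3.9]
width: 0.0532
grasp_force: 65.3
```

>>> servo_tool --increments '[{"x": 0, "y": 0, "z": 0.001, "roll": 0, "claw": 0.3}, {"x": 0, "y": 0, "z": 0.002, "roll": 0, "claw": 0.3}, {"x": 0, "y": 0, "z": 0.003, "roll": 0, "claw": 0.3}, {"x": 0, "y": 0, "z": 0.0035, "roll": 0, "claw": 0.3}, {"x": 0, "y": 0, "z": 0.0035, "roll": 0, "claw": 0.3}]'

```text
time: 7.92
tcp_pos: [0.5731, -0.1643, 0.0917]
eef_rot: [[-0.876, 0.482, -0.0], [0.482, 0.876, -0.0], [0.0, -0.0, -1.0]]
contact_force: [0.0, 0.4, -4.7]
width: 0.0529
grasp_force: 65.3
```

>>> servo_tool --increments '[{"x": 0, "y": 0, "z": 0.0005, "roll": 0, "claw": 0.3}, {"x": 0, "y": 0, "z": 0.001, "roll": 0, "claw": 0.3}, {"x": 0, "y": 0, "z": 0.001, "roll": 0, "claw": 0.3}]'

```text
time: 8.3
tcp_pos: [0.5732, -0.1643, 0.0912]
eef_rot: [[-0.876, 0.482, 0.0], [0.482, 0.876, -0.0], [-0.0, 0.0, -1.0]]
contact_force: [-0.5, 0.5, 0.5]
width: 0.0531
grasp_force: 65.7
```

Contact: the weight has gone from the wrist and the height matches the seat. Press a touch more, release slowly, then retreat.

>>> servo_tool --increments '[{"x": 0, "y": 0, "z": 0.0005, "roll": 0, "claw": 0.3}, {"x": 0, "y": 0, "z": 0.0005, "roll": 0, "claw": 0.75}, {"x": 0, "y": 0, "z": 0.0005, "roll": 0, "claw": 1}, {"x": 0, "y": 0, "z": 0.0005, "roll": 0, "claw": 1}, {"x": 0, "y": 0, "z": 0.0005, "roll": 0, "claw": 1}, {"x": 0, "y": 0, "z": -0.02, "roll": 0, "claw": 1}, {"x": 0, "y": 0, "z": -0.06, "roll": 0, "claw": 1}, {"x": 0, "y": 0, "z": -0.11, "roll": 0, "claw": 1}]'

```text
time: 9.3
tcp_pos: [0.5724, -0.1641, 0.201]
eef_rot: [[-0.876, 0.482, -0.002], [0.482, 0.876, 0.001], [0.002, -0.001, -1.0]]
contact_force: [0.8, -0.7, -0.4]
width: 0.0853
grasp_force: 0.0
```

>>> servo_tool --increments '[{"x": 0.03, "y": 0, "z": -0.04, "roll": 0, "claw": 1}, {"x": 0.08, "y": 0, "z": -0.06, "roll": 0, "claw": 1}, {"x": 0.12, "y": 0, "z": -0.06, "roll": 0, "claw": 1}, {"x": 0.12, "y": 0, "z": -0.06, "roll": 0, "claw": 1}]'

```text
time: 9.8
tcp_pos: [0.4654, -0.105, 0.2613]
eef_rot: [[-0.877, 0.481, -0.002], [0.481, 0.877, 0.001], [0.002, -0.0, -1.0]]
contact_force: [0.2, -0.3, -0.3]
width: 0.0853
grasp_force: 0.0
```

Run:
```python
from h import *
o=ctrl.get_obs(); print(o['time'],o['tcp_pos'],o['contact_force'],o['width'])
im,W=cloud('scene')
cv2.imwrite('pics/s4.png',cv2.resize(im[270:480,80:290],(600,600),interpolation=cv2.INTER_CUBIC)[...,::-1])
m=(np.hypot(W[...,0]-.572,W[...,1]+.164)<.055)
P=W[m]; print(np.histogram(P[:,2],np.arange(.04,.12,.005)))
r=P[(P[:,2]>.05)&(P[:,2]<.07)]; A=np.c_[r[:,:2]-r[:,:2].mean(0),np.ones(len(r))]; print('rim plane',np.linalg.lstsq(A,r[:,2],rcond=None)[0])
c=P[(P[:,2]>.085)&(P[:,2]<.098)]; print('collar z',np.median(c[:,2]))
```

```text
9.8 [ 0.46541581 -0.10496095  0.26127437] [ 0.15216012 -0.30009306 -0.27356743] 0.08530653896433513
(array([  66,   85,  185,  673, 1983,  141,  142,  164,  217,  293,  396,
       1009,   54,    0,    0]), array([0.04 , 0.045, 0.05 , 0.055, 0.06 , 0.065, 0.07 , 0.075, 0.08 ,
       0.085, 0.09 , 0.095, 0.1  , 0.105, 0.11 , 0.115]))
rim plane [-0.01259066  0.00379604  0.06046672]
collar z 0.09540007333385375
```

View pics/s4.png

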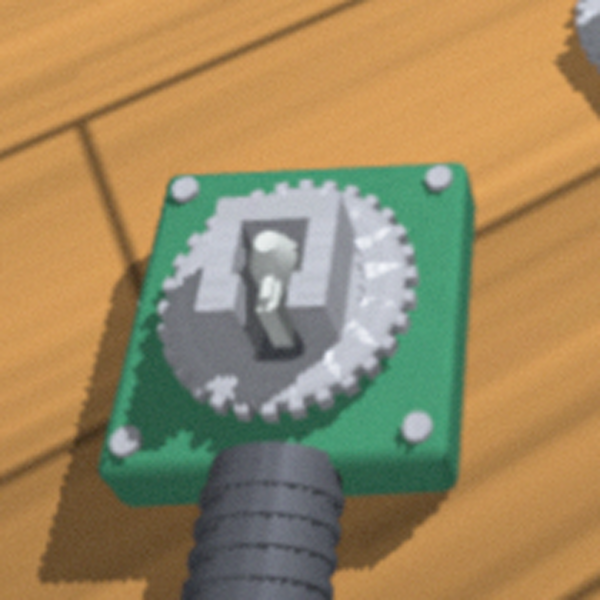

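The cog is flat on the seat, with the rim at 60 mm and the collar at 95 mm. The shaft at (270,250) is in the bore and the key at (275,310) is in the slot.

```bash
python3 -c "
from cell import ctrl
print(ctrl.job_done())"
```

```text
the job is handed in; nothing more can be done
None
```

The slotted cog is on the shaft with the key in its slot, flat and fully home (rim at 60 mm, collar top at 95 mm). I released it, left the other cogs alone, and handed the job in at about 10 s.

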